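# Load the tape spindle across the dispenser cradle and clamp it

### The job

Take the loaded tape spindle off the sloping rack and lay it, without dropping it, across the two cheeks of the dispenser cradle so that it lies level in both V saddles with both tape rolls between the cheeks. Then flip the cam lever over its centre so that it drops down and clamps the end of the spindle, and let go; leave the masking tape roll and the red gift box between them where they are.

Things in the scene. Friction and masses are not known exactly. Their poses are not given: they have to be found in the camera images.
- spindle_center (a point): Loose spindle, 0.35 kg: steel rod 16 mm thick, 196 mm long, with two fixed brown tape rolls (60 mm diameter, 24 mm wide) 37 to 61 mm from the middle on either side; the 74 mm of rod between them is bare for the grasp, the ends stick out 37 mm. Point: middle of the rod, on its axis; x along the rod, both ends alike. Starts in the rack, +x pointing 33 degrees up.
- rack: Fixed steel rack holding the spindle at the start, rod sloping at 33 degrees, rising to the rack's +x. Origin: centre of underside; z up. The rod's middle lies 105 mm above it, in two open V saddles 72 mm either side of the middle; a stop plate at the low end reaches 2 mm above the rod axis, so lift the rod out square to the slope. A 50 mm wide plate lies 38 mm below the rod axis, parallel to it.
- cradle: Fixed dispenser cradle: grey base 130 x 196 x 8 mm, two aluminium cheeks 12 mm thick centred at y = +72 and -72 mm, each with a 90 degree V saddle on top. Origin: centre of underside; x across the V saddles, y from cheek to cheek, z up. On the +y cheek stands the lever's hinge post, 18 mm wide, at x = -36 mm, top at z = 98 mm.
- saddle_mid (a point): Where the middle of the rod must come to lie, on the cradle: x = 0, y = 0, 70 mm above its underside; axes as the cradle's, the seated rod lies along y. The V mouths are about 30 mm wide in x, their lips 4 mm above this point. The rolls have 5 mm of play either way between the cheeks.
- lever_hinge (a point): Point on the cam lever's hinge axis (which runs along y), fixed on the cradle at x = -36, y = 85, z = 88 mm; axes as the cradle's. The lever, a 12 x 10 mm steel bar, swings in the plane y = 85 mm, outside the +y cheek and over the rod end that sticks out there.
- lever (a joint): Weighted cam lever, angle (rad): 0 = straight up, -0.5 = open, leaning to the cradle's -x (the start, held there by its weight); grows as it swings to +x. Its weight resists with at most 0.1 N m up to 0; beyond 0, past its centre, it drops on by itself, damped, until its rubber pad bears on the rod end at about 1.57 (level) with about 5 N. With no rod there it goes to 1.72.
- lever_tip (a point): Tip of the cam lever's cylindrical steel grip weight (26 mm in diameter, 36 mm long), 114 mm from the hinge axis. Its z axis runs along the lever outwards.
- masking_roll_center (a point): Bystander: pale masking tape roll lying flat, 102 mm across, 25 mm high; the point is its centre. Leave alone.
- red_box_center (a point): Bystander: red gift box, 138 x 99 x 60 mm; the point is its centre. Leave alone.
Things that resemble listed ones, but are neither listed nor needed, are in the scene too. Leave any purple look-alike of the part that bears spindle_center alone.

How it is judged:
On the way, in this order (a step that is already met when the one before it is completed fails the run):
1. the spindle lies level in both saddles, rolls between the cheeks, while the lever is still open (x of spindle_center in the frame of cradle between -0.006 and 0.006 m and y of spindle_center in the frame of cradle between -0.009 and 0.009 m and z of spindle_center in the frame of cradle between 0.064 and 0.075 m and angle between the x axis of spindle_center and the y axis of cradle, either way round below 0.06 rad and value of joint lever below 0 rad), for 0.2 s.
2. the lever is flipped over and clamps the spindle (x of spindle_center in the frame of cradle between -0.006 and 0.006 m and y of spindle_center in the frame of cradle between -0.009 and 0.009 m and z of spindle_center in the frame of cradle between 0.064 and 0.075 m and angle between the x axis of spindle_center and the y axis of cradle, either way round below 0.06 rad and value of joint lever above 1.4 rad), for 0.2 s.
At the end, for the whole second after the job is handed in: The spindle lies at rest in both saddles: middle within 6 mm across and 9 mm along of the cradle's middle, axis 64 to 75 mm above the cradle's underside, within 0.06 rad of the line of the saddles; the lever is down at 1.4 to 1.67 rad and bears on the spindle with more than 1 N (all of step 2 and value of joint lever below 1.67 rad and contact force between lever and spindle above 1 N and linear speed of spindle below 0.02 m/s); the robot touches nothing.
It fails at once if the spindle is dropped (falls faster than 0.6 m/s out of the fingers) (contact force between the fingers and spindle below 0.05 N and linear speed of spindle above 0.6 m/s).
It fails at once if bystander masking_roll is moved by more than 20 mm (distance of masking_roll_center from where it was at the start of the episode above 0.02 m).
It fails at once if bystander red_box is moved by more than 20 mm (distance of red_box_center from where it was at the start of the episode above 0.02 m).
It also fails if it takes over 51 s, if anything falls off the work surface, if the arm or the gripper's body presses on something with over 40 N, if the wrist force passes 120 N, or if a joint passes its speed limit or range.

### The arm

A 6-joint arm with a two-finger parallel gripper is mounted at the origin on a cart in front of the work surface, level with it; the furniture and walls round the work are solid. World frame = base frame: x ahead of the robot, y to its left, z up, the work surface at z = 0. Lengths are in m, angles in rad, forces in N, time in s.
With the tool pointing down it reaches from about 0.25 to 0.775 m from the base axis. Payload 4 kg.
Tool frame: the origin (TCP) lies at the very end of the fingers, on their centre line; the grasp point (between the pads) lies 19 mm behind it (pinch_z is the distance from the TCP to the grasp point, in m); z points along the fingers, x is the direction in which the jaws open and shut, and the axes are right-handed (so a half turn about z gives the same grasp; the last joint's range is limited). The gripper opens to 85 mm and grips with 20 to 120 N. Pads are 22 mm wide; open, the fingers measure 114 mm over their backs; the gripper's body (76 mm by 85 mm) begins 54 mm behind the grasp point. The pads swing forward as they close: fully open they stand 13 mm farther back than shut.
Start: joints at [1.171, 0.087, 1.371, -0, 1.684, -0.103], TCP at [0.161, 0.526, 0.231] pointing down, gripper open.
Joint ranges: [-3.1, 3.1], [-0.76, 2.03], [0.27, 2.55], [-1.08, 4.22], [0.17, 2.65], [-2.57, 2.57]. Speed limits (rad/s): [2.79, 2.79, 3.14, 3.14, 3.14, 3.14].

### API

Orientations are given as a rotation vector (axis times angle).
In Python, from bench import * gives the robot as it stands.
- The arm moves only by the tool servo_tool, never from a script. Its argument "rows" is a list of rows, each an object with "dp": the shift along the tool's x, y, z as a fraction of full scale, a list of three; "twist": the turn, a rotation vector about the tool's x, y, z as a fraction of full scale, a list of three. A call has 1 to 8 rows; each row is the pose to reach, as a shift and turn from the pose commanded when the call began, along the tool's axes at that moment, turning the shorter way round; what a row does not reach only later rows make up. Full scale, the value 1, is 8 cm for a shift and 180 degrees for a turn. A row lasts 1/12 s, in which the tool goes at most 41.7 mm and 7.16 degrees, less where a joint would pass 70% of its speed; a pose out of reach is approached as far as the arm can. A call with a number of a shift or a turn outside -1 to 1 is refused whole. A call with a gripper value outside its range is refused whole. "claw" is the finger opening in mm, from 0 to 85.4, set as the call begins (left out, the last holds). The fingers move at their own pace and stop on an object; "newtons" is the grip in N (left out, the last holds). Time passes only in rows, so rows that repeat a pose let the fingers close. It gives the time, the measured TCP pose, the force and the opening at its end, in the units of the state.
- get_state(): the state, without advancing time (a new reading comes with each control period).
- capture(name): name is "side" or "top"; returns the picture (400x640x3 uint8, blue, green, red); there is no depth.
- camera_model(name): a dict with "fx", "fy", "cx", "cy" (pixels), "xyz" and "rotation" of the camera in the world. Camera axes: x right, y down, z forward; pixel columns grow to the right and rows downward; lengths in m; the calibration is good to about 2 mm. A picture is of the moment at which its call begins. camera_model takes no time and is no camera call.
- sign_off(): hands the job in, once; it reports no verdict.
The state is a dict: "t": time; "joints": joint angles; "qvel": joint speeds; "joint_torque": joint torques, N m; "tool_pos": TCP position; "orientation": TCP orientation; "force": force on the tool from outside, world axes, zero at the start; "wrist_torque": the same for the moment, N m; "grip_width": finger opening in m.
Only numpy, scipy, OpenCV 4.12 (cv2) and the standard library are available. Lean on these libraries where they do the work, as an engineer would, in place of code of your own. Each camera call takes 0.05 s, during which the arm holds its last target. There are 200 camera calls.

## Working session

There is one attempt and no reset: what is moved stays moved. The work goes in short steps, Python scripts to look and compute and a tool call to move; the robot and the scene stay as the last step left them, time stands still between calls to the robot, and variables do not carry over. Pictures are saved under pics/ and viewed, about 8 in all and at most 12, crops included, and the job is handed in when it is done.

Besides the shell and the picture viewer there is one more tool, called after "Call:" as name(argument=value, ...) on one line, values as JSON. servo_tool: Moves the arm, as the interface text tells. Its arguments: {"type":"object","properties":{"rows":{"type":"array"},"claw":{"type":"number"},"newtons":{"type":"number"}},"required":["rows"]}

```bash
ls; mkdir -p pics
python3 - <<'E'
from bench import *
import cv2
print(get_state())
for n in("side","top"):
    cv2.imwrite(f"pics/{n}0.png",capture(n)); print(n,camera_model(n))
E
```

```text
pics
{'t': 0.0, 'joints': array([ 1.17085397e+00,  8.79572883e-02,  1.37229027e+00, -1.90654761e-06,
        1.68360435e+00, -1.03069873e-01]), 'qvel': array([ 0.00085328,  0.00084205, -0.00014629, -0.00170328, -0.00029222,
        0.00033985]), 'joint_torque': array([-1.73248558e-03, -3.51853609e+01, -3.13269031e+01, -3.23949589e-04,
        1.08578501e-02,  3.68728877e-06]), 'tool_pos': array([0.16068136, 0.52547145, 0.23011961]), 'orientation': array([ 2.52461982,  1.86779472, -0.00305232]), 'force': array([-0.04940061, -0.30155962,  0.80016471]), 'wrist_torque': array([0.03934598, 0.01490135, 0.00832106]), 'grip_width': 0.08546192324634969}
side {'fx': 513.2193903519058, 'fy': 513.2193903519058, 'cx': 311.39210870217, 'cy': 201.16703821020366, 'xyz': array([-0.49373827,  0.38714267,  1.34843271]), 'rotation': array([-1.51324678,  2.12162033, -0.78343373])}
top {'fx': 401.73755364552653, 'fy': 401.73755364552653, 'cx': 323.4819823389003, 'cy': 198.2260062576242, 'xyz': array([0.30430087, 0.05498619, 1.06250562]), 'rotation': array([-2.13699176,  2.03802633, -0.2601465 ])}
```

View pics/side0.png

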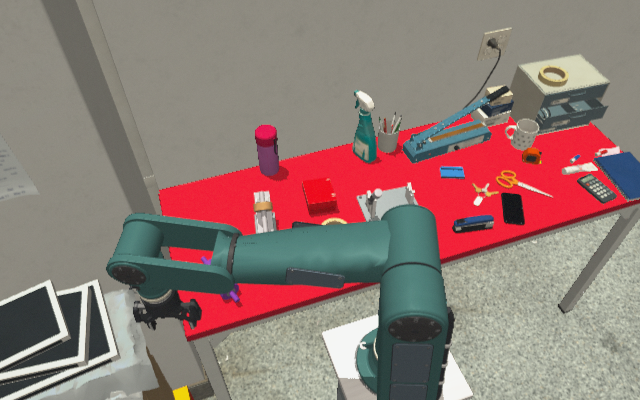

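View pics/top0.png

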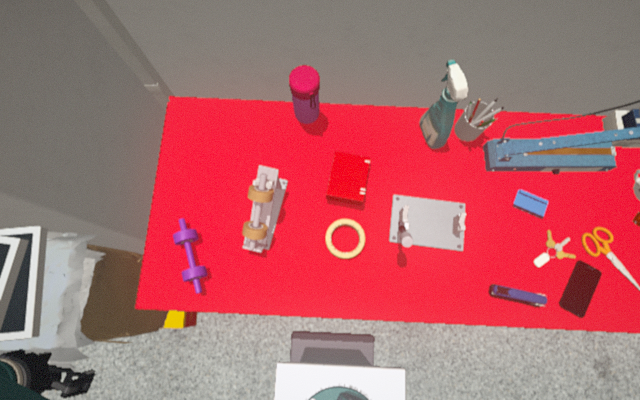

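Top view: the brown-rolled spindle in its rack is at about (262,210). The purple look-alike lies on the table at (190,255). The cradle is at about (428,222), with the lever at its left end (404,235). Next, close crops.

Run:
```python
import cv2,numpy as np
t=cv2.imread("pics/top0.png")
a=cv2.resize(t[155:265,230:300],None,fx=5,fy=5,interpolation=cv2.INTER_CUBIC)
b=cv2.resize(t[180:270,380:475],None,fx=5,fy=5,interpolation=cv2.INTER_CUBIC)
for im,x0,y0 in((a,230,155),(b,380,180)):
    for k in range(0,im.shape[1],50): cv2.putText(im,str(x0+k//5),(k,8),0,.3,(255,255,255)); cv2.line(im,(k,8),(k,14),(255,255,255))
    for k in range(0,im.shape[0],50): cv2.putText(im,str(y0+k//5),(0,k+4),0,.3,(255,255,255)); cv2.line(im,(20,k),(26,k),(255,255,255))
c=np.zeros((560,350+480,3),np.uint8); c[:550,:350]=a; c[:450,352:352+475]=b
cv2.imwrite("pics/crop1.png",c[:,:800+27][:, :800])
```

```text
(no output)
```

View pics/crop1.png

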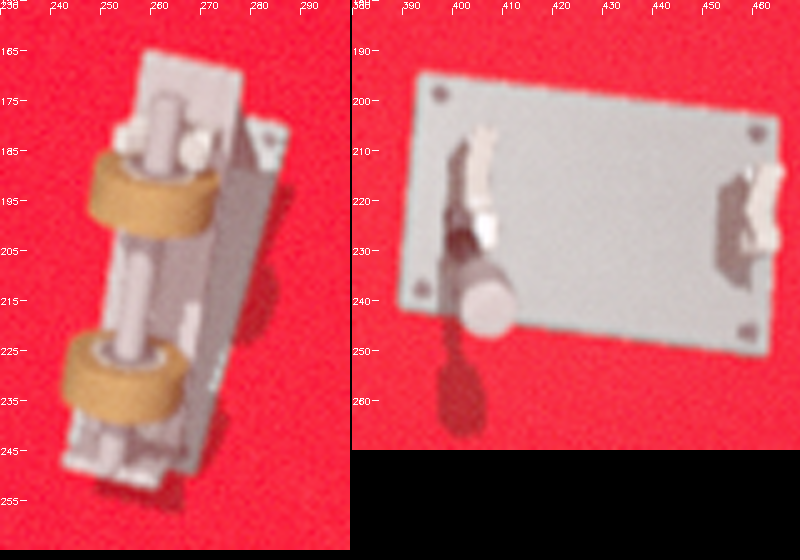

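Crop: the rack's high end is at the top of the image. The rod tip is at (262.7,174.5), the rolls are centred near (260.7,194) and (255,230), and the bare rod lies between. The cradle plate corners are (393,194.4), (465.4,203.6), (463.2,251.2) and (389.4,242.2). The post and lever are on the left, leaning down the image (world -x).

```bash
cat > h.py <<'E'
import numpy as np,cv2
from scipy.spatial.transform import Rotation as R
from scipy.optimize import least_squares
from bench import *
def proj(P,n="top"):
    c=camera_model(n); Rm=c["rotation"]; Rm=R.from_rotvec(Rm).as_matrix() if np.ndim(Rm)==1 else Rm
    q=(np.atleast_2d(P)-c["xyz"])@Rm
    return np.c_[c["fx"]*q[:,0]/q[:,2]+c["cx"],c["fy"]*q[:,1]/q[:,2]+c["cy"]]
def roll(s0,s1):
    a=np.linspace(0,2*np.pi,60); return np.vstack([np.c_[0*a+s,.03*np.cos(a),.03*np.sin(a)] for s in(s0,s1)])
def spR(yaw,tilt): return R.from_euler("ZY",[yaw,-tilt]).as_matrix()
def bb(p): return np.r_[p.min(0),p.max(0)]
E
python3 - <<'E'
from h import *
ob=np.r_[247.6,185,273.8,202.6, 242.4,220.4,267.4,240.2]
def f(v,tilt=np.radians(33)):
    T=lambda P:np.atleast_2d(P)@spR(v[2],tilt).T+[v[0],v[1],v[3] if len(v)>3 else .105]
    top=proj(T([.098,0,0]))[0]-[262.7,174.5]
    return np.r_[bb(proj(T(roll(.037,.061))))-ob[:4],bb(proj(T(roll(-.061,-.037))))-ob[4:],top]
for v0 in([.3,.2,0],[.3,.2,0,.105]):
    r=least_squares(f,v0); print("spindle",r.x.round(4),r.fun.round(1))
oc=np.array([[393,194.4],[465.4,203.6],[463.2,251.2],[389.4,242.2]])
C=np.array([[65,98,8],[65,-98,8],[-65,-98,8],[-65,98,8]])/1e3
def g(v):
    return (proj(C@R.from_euler("z",v[2]).as_matrix().T+[v[0],v[1],v[3] if len(v)>3 else 0])-oc).ravel()
for v0 in([.3,-.1,0],[.3,-.1,0,0]):
    r=least_squares(g,v0); print("cradle",r.x.round(4),r.fun.round(1))
E
```

```text
spindle [ 0.5052  0.2207 -0.1732] [-0.5 -0.5 -0.2  0.3 -0.2  0.5  0.4  0.1  0.5 -0.4]
spindle [ 0.5078  0.2227 -0.1739  0.0935] [-0.3 -0.3 -0.4  0.4 -0.   0.3  0.3 -0.3  0.4  0. ]
cradle [ 0.5193 -0.2182 -0.0779] [ 0.1  0.3 -0.  -0.1  0.3  0.1 -0.3 -0.2]
cradle [ 0.5196 -0.2185 -0.078  -0.0014] [ 0.1  0.3 -0.1 -0.1  0.2  0.  -0.3 -0.3]
```

```bash
cat >> h.py <<'E'
G=np.array([.5052,.2207,.105]); PSI=-.1732; CR=np.array([.5193,-.2182,0]); CY=-.0779
def frame(z,x):
    z=np.array(z)/np.linalg.norm(z); x=np.array(x)/np.linalg.norm(x); return np.c_[x,np.cross(z,x),z]
S=spR(PSI,np.radians(33)); N=S[:,2]
RG=frame(-N,[-np.sin(PSI),np.cos(PSI),0])
Rc=R.from_euler("z",CY).as_matrix()
RP=frame([0,0,-1],Rc[:,0])
cr=lambda p:CR+Rc@np.array(p)
def rel(p,Rm,s=None):
    "move needed in tool axes, as fractions of full scale"
    s=s or get_state(); R0=R.from_rotvec(s["orientation"]).as_matrix()
    d=R0.T@(np.array(p)-s["tool_pos"]); w=R.from_matrix(R0.T@Rm).as_rotvec()
    print("dp",(d/.08).round(3),"twist",(w/np.pi).round(4),"|d|mm",(d*1e3).round(1),"deg",np.degrees(w).round(1),"t",round(s["t"],2))
E
python3 - <<'E'
from h import *
print(G+.1*N-.019*N,"grasp",G-.019*N); rel(G+.1*N-.019*N,RG)
E
```

```text
[0.46174428 0.22830271 0.17293232] grasp [0.51539332 0.21891665 0.08906526]
dp [-2.451  4.686  0.72 ] twist [-0.1832  0.012  -0.0381] |d|mm [-196.1  374.8   57.6] deg [-33.    2.2  -6.9] t 0.1
```

Call:
servo_tool(rows=[{"dp":[-0.1,0.2,0],"twist":[0,0,0]},{"dp":[-0.25,0.5,0],"twist":[0,0,0]},{"dp":[-0.4,0.8,0],"twist":[0,0,0]},{"dp":[-0.5,1,0],"twist":[0,0,0]}], claw=85)

```text
t: 0.43
tool_pos: [0.2267, 0.4628, 0.2307]
orientation: [2.525, 1.867, -0.001]
force: [0.6, -0.4, 0.1]
grip_width: 0.0851
```

Call:
servo_tool(rows=[{"dp":[-0.15,0.3,0],"twist":[0,0,0]},{"dp":[-0.3,0.6,0],"twist":[0,0,0]},{"dp":[-0.45,0.9,0],"twist":[0,0,0]},{"dp":[-0.5,1,0],"twist":[0,0,0]}])

```text
t: 0.77
tool_pos: [0.2924, 0.4004, 0.2308]
orientation: [2.527, 1.864, -0.001]
force: [0.2, 0.5, -0.8]
grip_width: 0.0852
```

Call:
servo_tool(rows=[{"dp":[-0.15,0.3,0],"twist":[0,0,0]},{"dp":[-0.3,0.6,0],"twist":[0,0,0]},{"dp":[-0.45,0.9,0],"twist":[0,0,0]},{"dp":[-0.5,1,0],"twist":[0,0,0]}])

```text
t: 1.1
tool_pos: [0.3569, 0.3392, 0.2308]
orientation: [2.527, 1.864, -0.001]
force: [0.3, -0.6, 0.6]
grip_width: 0.0851
```

Call:
servo_tool(rows=[{"dp":[-0.1,0.2,0],"twist":[-0.03,0,-0.01]},{"dp":[-0.25,0.5,0],"twist":[-0.06,0,-0.02]},{"dp":[-0.4,0.8,0],"twist":[-0.1,0,-0.03]},{"dp":[-0.5,1,0],"twist":[-0.13,0.01,-0.03]},{"dp":[-0.5,1,0],"twist":[-0.16,0.01,-0.04]},{"dp":[-0.5,1,0],"twist":[-0.183,0.012,-0.038]}])

```text
t: 1.6
tool_pos: [0.4195, 0.2791, 0.231]
orientation: [2.033, 1.707, 0.512]
force: [0.4, -0.1, -0.8]
grip_width: 0.085
```

Run:
```python
from h import *
s=get_state(); print(s["tool_pos"],s["joints"]); rel(G+.1*N-.019*N,RG,s)
```

```text
[0.41946057 0.27911156 0.23102008] [ 0.75732943 -0.25471948  1.79258253 -0.47607181  1.26482447 -0.57243947]
dp [-0.537  0.131  0.951] twist [ 0.0009 -0.0009 -0.0005] |d|mm [-43.   10.5  76.1] deg [ 0.2 -0.2 -0.1] t 1.6
```

Call:
servo_tool(rows=[{"dp":[-0.2,0.05,0.1],"twist":[0,0,0]},{"dp":[-0.4,0.1,0.3],"twist":[0,0,0]},{"dp":[-0.54,0.13,0.5],"twist":[0,0,0]},{"dp":[-0.54,0.13,0.7],"twist":[0,0,0]},{"dp":[-0.54,0.13,0.7],"twist":[0,0,0]},{"dp":[-0.54,0.13,0.7],"twist":[0,0,0]}])

```text
t: 2.1
tool_pos: [0.4505, 0.2302, 0.1887]
orientation: [2.036, 1.709, 0.505]
force: [-0.1, -0.3, 0.5]
grip_width: 0.085
```

Run:
```python
from h import *
rel(G-.019*N,RG)
a=capture("top"); b=capture("side")
print(proj(G,"top"),proj(G,"side"))
a=cv2.resize(a[140:270,210:330],None,fx=4,fy=4,interpolation=2)
u,v=proj(G,"side")[0].astype(int)
b=cv2.resize(b[max(0,v-65):v+65,u-45:u+45],None,fx=3.5,fy=4,interpolation=2)
cv2.imwrite("pics/p1.png",np.hstack([a,b[:520]]) if b.shape[0]>=520 else a)
```

```text
dp [0.    0.016 1.493] twist [-0.0008 -0.0003 -0.0003] |d|mm [  0.    1.3 119.4] deg [-0.1 -0.  -0.1] t 2.1
[[257.67153744 212.22391108]] [[263.59380327 221.5565311 ]]
```

View pics/p1.png

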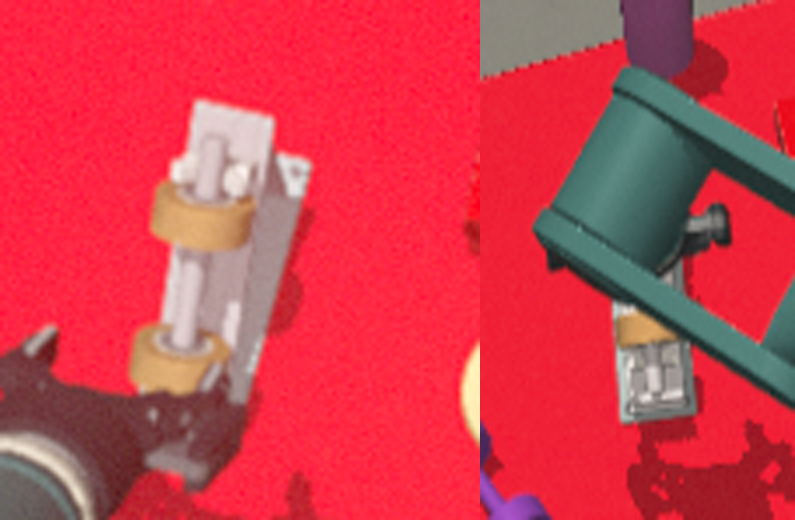

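The gripper is lined up over the bare rod between the rolls: crop shows fingers at about (45,335) and (210,375), rod at (185,300). I'll descend square to the slope.

Call:
servo_tool(rows=[{"dp":[0,0.015,0.2],"twist":[0,0,0]},{"dp":[0,0.015,0.4],"twist":[0,0,0]},{"dp":[0,0.015,0.6],"twist":[0,0,0]},{"dp":[0,0.015,0.8],"twist":[0,0,0]},{"dp":[0,0.015,0.8],"twist":[0,0,0]}])

```text
t: 2.62
tool_pos: [0.486, 0.2239, 0.1346]
orientation: [2.036, 1.71, 0.503]
force: [-0.9, 0.2, -1.1]
grip_width: 0.0852
```

Call:
servo_tool(rows=[{"dp":[0,0,0.15],"twist":[0,0,0]},{"dp":[0,0,0.3],"twist":[0,0,0]},{"dp":[0,0,0.45],"twist":[0,0,0]},{"dp":[0,0,0.6],"twist":[0,0,0]},{"dp":[0,0,0.69],"twist":[0,0,0]},{"dp":[0,0,0.69],"twist":[0,0,0]}])

```text
t: 3.12
tool_pos: [0.516, 0.2192, 0.0902]
orientation: [2.035, 1.709, 0.507]
force: [0.2, -0.2, 0.7]
grip_width: 0.0851
```

Run:
```python
from h import *
s=get_state(); print(s["force"]); rel(G-.019*N,RG,s)
```

```text
[ 0.19233214 -0.16500821  0.73814388]
dp [-0.005 -0.014  0.008] twist [-0.0004 -0.0004 -0.0003] |d|mm [-0.4 -1.1  0.6] deg [-0.1 -0.1 -0.1] t 3.12
```

Call:
servo_tool(rows=[{"dp":[0,0,0],"twist":[0,0,0]},{"dp":[0,0,0],"twist":[0,0,0]},{"dp":[0,0,0],"twist":[0,0,0]},{"dp":[0,0,0],"twist":[0,0,0]},{"dp":[0,0,0],"twist":[0,0,0]},{"dp":[0,0,0],"twist":[0,0,0]},{"dp":[0,0,0],"twist":[0,0,0]},{"dp":[0,0,0],"twist":[0,0,0]}], claw=5, newtons=30)

```text
t: 3.78
tool_pos: [0.5161, 0.2185, 0.0911]
orientation: [2.035, 1.707, 0.507]
force: [-4.3, -2.2, 4.1]
grip_width: 0.0149
```

Call:
servo_tool(rows=[{"dp":[0,0,0],"twist":[0,0,0]},{"dp":[0,0,0],"twist":[0,0,0]},{"dp":[0,0,0],"twist":[0,0,0]},{"dp":[0,0,0],"twist":[0,0,0]}])

```text
t: 4.12
tool_pos: [0.5161, 0.2185, 0.0911]
orientation: [2.035, 1.707, 0.507]
force: [-4.3, -2.8, 5.3]
grip_width: 0.0153
```

Call:
servo_tool(rows=[{"dp":[0,0,0],"twist":[0,0,0]},{"dp":[0,0,0],"twist":[0,0,0]},{"dp":[0,0,-0.03],"twist":[0,0,0]},{"dp":[0,0,-0.08],"twist":[0,0,0]},{"dp":[0,0,-0.16],"twist":[0,0,0]},{"dp":[0,0,-0.25],"twist":[0,0,0]},{"dp":[0,0,-0.35],"twist":[0,0,0]},{"dp":[0,0,-0.45],"twist":[0,0,0]}], newtons=70)

```text
t: 4.78
tool_pos: [0.4959, 0.2224, 0.1207]
orientation: [2.035, 1.709, 0.507]
force: [0.2, 0.5, -4.5]
grip_width: 0.0135
```

Call:
servo_tool(rows=[{"dp":[0,0,-0.1],"twist":[0,0,0]},{"dp":[0,0,-0.25],"twist":[0,0,0]},{"dp":[0,0,-0.4],"twist":[0,0,0]},{"dp":[0,0,-0.6],"twist":[0,0,0]},{"dp":[0,0,-0.8],"twist":[0,0,0]},{"dp":[0,0,-1],"twist":[0,0,0]}])

```text
t: 5.28
tool_pos: [0.453, 0.2298, 0.1889]
orientation: [2.035, 1.708, 0.509]
force: [0.7, 0.6, -3.7]
grip_width: 0.0136
```

Run:
```python
from h import *
s=get_state(); print(s["force"],s["tool_pos"],s["joints"],s["grip_width"]); rel(cr([0,0,.28-.019]),RP,s)
a=capture("top")
print(proj(s["tool_pos"]))
cv2.imwrite("pics/p2.png",cv2.resize(a[130:290,130:330],None,fx=3,fy=3,interpolation=2))
```

```text
[ 0.65592421  0.57766655 -3.7122338 ] [0.45300329 0.22979301 0.18885257] [ 0.60051888 -0.26540366  1.88415566 -0.43297209  1.12554484 -0.68678558] 0.013567182076223011
dp [-5.371  1.994  0.201] twist [ 0.1477 -0.1355  0.4554] |d|mm [-429.7  159.5   16. ] deg [ 26.6 -24.4  82. ] t 5.28
[[245.60489913 227.06975347]]
```

View pics/p2.png

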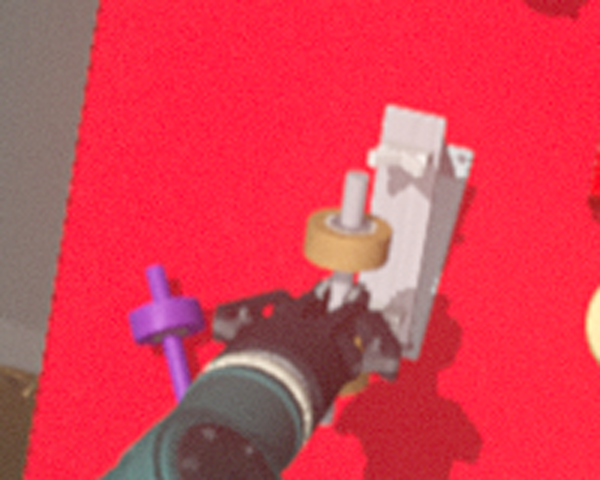

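Spindle is off the rack, both rolls clear, gripped in the middle; the wrist force of about 3.7 N matches its weight.

Run:
```python
from h import *
rel([.47,.19,.26],RP)
```

```text
dp [-0.464  0.706 -0.546] twist [ 0.1478 -0.1377  0.4551] |d|mm [-37.1  56.5 -43.7] deg [ 26.6 -24.8  81.9] t 5.33
```

Call:
servo_tool(rows=[{"dp":[-0.05,0.07,-0.05],"twist":[0.009,-0.009,0.028]},{"dp":[-0.1,0.17,-0.13],"twist":[0.019,-0.018,0.057]},{"dp":[-0.17,0.27,-0.21],"twist":[0.028,-0.026,0.087]},{"dp":[-0.24,0.37,-0.29],"twist":[0.038,-0.035,0.117]},{"dp":[-0.31,0.48,-0.37],"twist":[0.048,-0.044,0.147]},{"dp":[-0.38,0.58,-0.45],"twist":[0.058,-0.053,0.177]},{"dp":[-0.44,0.66,-0.52],"twist":[0.067,-0.062,0.205]},{"dp":[-0.46,0.7,-0.55],"twist":[0.075,-0.069,0.23]}])

```text
t: 6.0
tool_pos: [0.4712, 0.1891, 0.2572]
orientation: [2.752, 0.898, 0.288]
force: [0.5, 0.6, -3.5]
grip_width: 0.0136
```

Run:
```python
from h import *
s=get_state();print(s["joints"],s["tool_pos"]);rel([.49,.10,.27],RP)
```

```text
[ 0.4299391  -0.1252702   1.55821091 -0.25248954  1.53626549 -0.21369531] [0.47115523 0.18910319 0.25722778]
dp [-0.462  1.049  0.083] twist [ 0.073  -0.0672  0.2237] |d|mm [-37.   84.    6.7] deg [ 13.1 -12.1  40.3] t 6.0
```

Call:
servo_tool(rows=[{"dp":[-0.05,0.1,0.01],"twist":[0.009,-0.008,0.027]},{"dp":[-0.11,0.24,0.02],"twist":[0.018,-0.017,0.055]},{"dp":[-0.18,0.38,0.03],"twist":[0.027,-0.025,0.083]},{"dp":[-0.25,0.53,0.04],"twist":[0.037,-0.034,0.112]},{"dp":[-0.32,0.68,0.05],"twist":[0.046,-0.043,0.141]},{"dp":[-0.38,0.81,0.06],"twist":[0.056,-0.051,0.17]},{"dp":[-0.42,0.92,0.07],"twist":[0.065,-0.06,0.198]},{"dp":[-0.46,1,0.08],"twist":[0.073,-0.067,0.224]}])

```text
t: 6.67
tool_pos: [0.4883, 0.1025, 0.2677]
orientation: [3.137, -0.125, -0.001]
force: [-0.0, 0.4, -4.5]
grip_width: 0.0139
```

Run:
```python
from h import *
rel(cr([0,0,.28-.019]),RP)
```

```text
dp [0.704 3.965 0.09 ] twist [ 0.0005  0.0002 -0.0005] |d|mm [ 56.3 317.2   7.2] deg [ 0.1  0.  -0.1] t 6.67
```

Call:
servo_tool(rows=[{"dp":[0.03,0.15,0],"twist":[0,0,0]},{"dp":[0.07,0.4,0],"twist":[0,0,0]},{"dp":[0.12,0.7,0],"twist":[0,0,0]},{"dp":[0.18,1,0],"twist":[0,0,0]}])

```text
t: 7.0
tool_pos: [0.4958, 0.0216, 0.2676]
orientation: [3.136, -0.111, -0.0]
force: [0.2, 0.4, -3.3]
grip_width: 0.0137
```

Call:
servo_tool(rows=[{"dp":[0.04,0.25,0],"twist":[0,0,0]},{"dp":[0.09,0.5,0],"twist":[0,0,0]},{"dp":[0.13,0.75,0],"twist":[0,0,0]},{"dp":[0.18,1,0],"twist":[0,0,0]}])

```text
t: 7.33
tool_pos: [0.5041, -0.0596, 0.2677]
orientation: [3.136, -0.113, -0.001]
force: [0.4, 0.6, -3.7]
grip_width: 0.0141
```

Call:
servo_tool(rows=[{"dp":[0.04,0.25,0],"twist":[0,0,0]},{"dp":[0.09,0.5,0],"twist":[0,0,0]},{"dp":[0.13,0.75,0],"twist":[0,0,0]},{"dp":[0.18,1,0],"twist":[0,0,0]}])

```text
t: 7.67
tool_pos: [0.5125, -0.1403, 0.2678]
orientation: [3.136, -0.113, -0.001]
force: [0.0, -0.2, -4.4]
grip_width: 0.0137
```

Call:
servo_tool(rows=[{"dp":[0.04,0.25,0],"twist":[0,0,0]},{"dp":[0.09,0.5,0],"twist":[0,0,0]},{"dp":[0.13,0.75,0],"twist":[0,0,0]},{"dp":[0.16,0.96,0],"twist":[0,0,0]},{"dp":[0.16,0.96,0],"twist":[0,0,0]},{"dp":[0.16,0.96,0],"twist":[0,0,0]}])

```text
t: 8.17
tool_pos: [0.5194, -0.2174, 0.2675]
orientation: [3.137, -0.116, -0.003]
force: [1.0, 0.0, -3.9]
grip_width: 0.0135
```

Run:
```python
from h import *
s=get_state();print(s["joints"],s["tool_pos"]);rel(cr([0,0,.07-.019]),RP,s)
a=capture("top");b=capture("side")
for n in("top","side"): print(n,proj(cr([0,0,.07]),n),proj(s["tool_pos"]+[0,0,.019],n))
u,v=proj(cr([0,0,.17]),"side")[0].astype(int)
cv2.imwrite("pics/p3.png",np.hstack([cv2.resize(a[140:270,350:490],None,fx=4,fy=4,interpolation=2)[:,:400],cv2.resize(b[v-65:v+65,u-50:u+50],None,fx=4,fy=4,interpolation=2)]))
cv2.imwrite("pics/p3t.png",a); cv2.imwrite("pics/p3s.png",b); print(u-50,v-65)
```

```text
[-0.49517118  0.11333444  1.27128641 -0.00337881  1.75768308 -0.4217403 ] [ 0.51942765 -0.21741548  0.26747538]
dp [5.000e-03 2.000e-03 2.706e+00] twist [0.0009 0.0006 0.0012] |d|mm [4.000e-01 2.000e-01 2.165e+02] deg [0.2 0.1 0.2] t 8.17
top [[433.98764798 217.85241785]] [[462.9335105  196.17823086]]
side [[389.85013304 191.21190879]] [[396.97706959 143.34379412]]
343 105
```

View pics/p3.png

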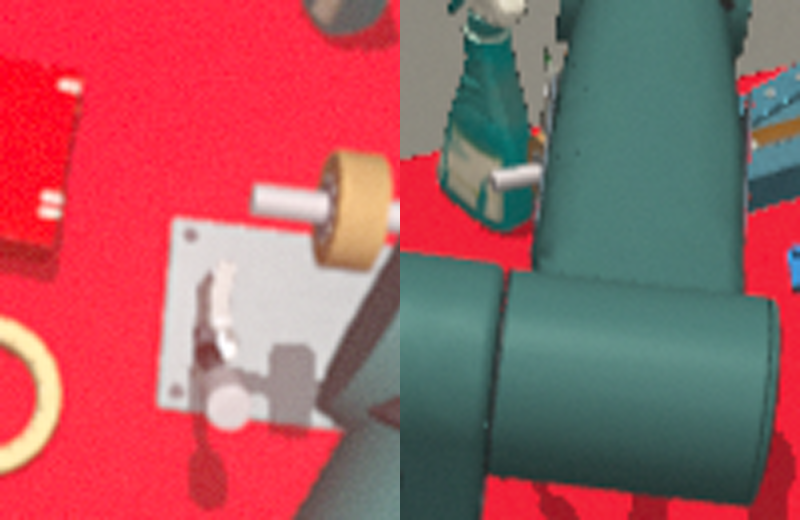

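The spindle hangs level over the cradle. In the crop its left rod end is at about (252,198) and the left roll spans x 312–393, y 150–268; lever still open. I'll check how the rod sits in the grip from these.

Run:
```python
from h import *
s=get_state(); T=s["tool_pos"]; R0=R.from_rotvec(s["orientation"]).as_matrix()
ob=np.r_[428,177.5,448.2,207]; end=np.array([413,189.6])
def f(v,z=.019):
    # rod along -tool y -> tool y is about -cradle y
    M=np.c_[-R0[:,1],R0[:,0],-R0[:,2]]@R.from_euler("y",v[3] if len(v)>3 else 0).as_matrix()
    t=lambda P:np.atleast_2d(P)@M.T+T+R0@[v[1],-v[0],-z+ (v[2] if len(v)>2 else 0)]
    return np.r_[bb(proj(t(roll(.037,.061))))-ob,proj(t([.098,0,0]))[0]-end]
for v0 in([0,0],[0,0,0]):
    r=least_squares(f,v0);print((r.x*1e3).round(1),r.fun.round(1))
print(f([0,0]).round(1))
```

```text
[0.4 1.7] [-0.2 -0.8  0.   0.9  0.2 -0.1]
[-3.7  6.8 16.6] [-0.2 -0.5 -0.4  0.5  0.6 -0.1]
[-0.1  0.1  0.2  1.7  0.3  0.7]
```

Call:
servo_tool(rows=[{"dp":[0,0,0.15],"twist":[0,0,0]},{"dp":[0,0,0.35],"twist":[0,0,0]},{"dp":[0,0,0.6],"twist":[0,0,0]},{"dp":[0,0,0.8],"twist":[0,0,0]},{"dp":[0,0,1],"twist":[0,0,0.001]}])

```text
t: 8.68
tool_pos: [0.5191, -0.2155, 0.1859]
orientation: [3.138, -0.119, -0.004]
force: [0.8, -0.7, -4.0]
grip_width: 0.0138
```

Call:
servo_tool(rows=[{"dp":[0,0,0.2],"twist":[0,0,0]},{"dp":[0,0,0.4],"twist":[0,0,0]},{"dp":[0,0,0.6],"twist":[0,0,0]},{"dp":[0,0,0.8],"twist":[0,0,0]},{"dp":[0,0,1],"twist":[0,0,0]}])

```text
t: 9.1
tool_pos: [0.5191, -0.2157, 0.1063]
orientation: [3.137, -0.118, -0.003]
force: [-0.3, 0.0, -4.3]
grip_width: 0.014
```

Call:
servo_tool(rows=[{"dp":[0,0,0.1],"twist":[0,0,0]},{"dp":[0,0,0.2],"twist":[0,0,0]},{"dp":[0,0,0.3],"twist":[0,0,0]},{"dp":[0,0,0.4],"twist":[0,0,0]},{"dp":[0,0,0.4],"twist":[0,0,0]},{"dp":[0,0,0.4],"twist":[0,0,0]}])

```text
t: 9.6
tool_pos: [0.5193, -0.2168, 0.0756]
orientation: [3.137, -0.121, -0.003]
force: [0.0, 0.2, -4.3]
grip_width: 0.0137
```

Run:
```python
from h import *
s=get_state();print(s["force"],s["wrist_torque"],s["tool_pos"]);rel(cr([0,0,.07-.019]),RP,s)
```

```text
[ 0.03504051  0.2107677  -4.30139643] [-0.02076097 -0.00938684  0.01496149] [ 0.5192573  -0.2168019   0.07560716]
dp [0.003 0.017 0.308] twist [0.0006 0.0006 0.0002] |d|mm [ 0.2  1.3 24.6] deg [0.1 0.1 0. ] t 9.6
```

Call:
servo_tool(rows=[{"dp":[0,0.015,0.07],"twist":[0,0,0]},{"dp":[0,0.015,0.14],"twist":[0,0,0]},{"dp":[0,0.015,0.2],"twist":[0,0,0]},{"dp":[0,0.015,0.24],"twist":[0,0,0]},{"dp":[0,0.015,0.27],"twist":[0,0,0]},{"dp":[0,0.015,0.27],"twist":[0,0,0]}])

```text
t: 10.1
tool_pos: [0.5191, -0.218, 0.0537]
orientation: [3.138, -0.122, -0.003]
force: [-0.6, 1.1, -2.7]
grip_width: 0.0139
```

Call:
servo_tool(rows=[{"dp":[0,0,0.01],"twist":[0,0,0]},{"dp":[0,0,0.02],"twist":[0,0,0]},{"dp":[0,0,0.03],"twist":[0,0,0]},{"dp":[0,0,0.03],"twist":[0,0,0]}])

```text
t: 10.43
tool_pos: [0.5197, -0.2183, 0.0526]
orientation: [3.137, -0.121, -0.0]
force: [0.3, 0.6, -1.5]
grip_width: 0.0141
```

Contact is starting at the expected height; I'll press slightly further.

Call:
servo_tool(rows=[{"dp":[0,0,0.01],"twist":[0,0,0]},{"dp":[0,0,0.02],"twist":[0,0,0]},{"dp":[0,0,0.03],"twist":[0,0,0]},{"dp":[0,0,0.03],"twist":[0,0,0]},{"dp":[0,0,0.03],"twist":[0,0,0]}])

```text
t: 10.85
tool_pos: [0.5199, -0.2184, 0.0524]
orientation: [3.136, -0.121, 0.001]
force: [-3.6, 2.1, 8.0]
grip_width: 0.0138
```

Run:
```python
from h import *
s=get_state();print(s["force"],s["wrist_torque"]);rel(cr([0,0,.07-.019]),RP,s)
a=capture("top");b=capture("side")
cv2.imwrite("pics/p4.png",np.hstack([cv2.resize(a[160:270,370:480],None,fx=4,fy=4,interpolation=2),cv2.resize(b[150:260,330:420],None,fx=4,fy=4,interpolation=2)]))
```

```text
[-3.60309848  2.13165272  7.9793871 ] [0.41362835 0.62041124 0.10110186]
dp [-0.007 -0.001  0.018] twist [ 0.0009 -0.0002  0.0002] |d|mm [-0.6 -0.1  1.4] deg [ 0.2 -0.   0. ] t 10.85
```

View pics/p4.png

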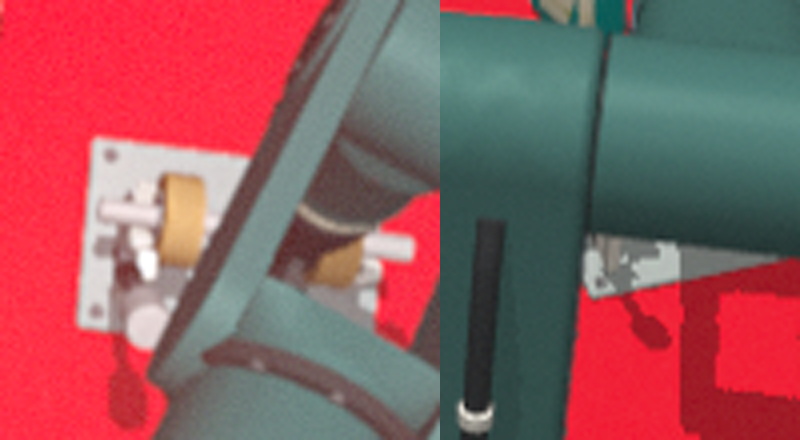

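The rod lies in both saddles with the rolls between the cheeks and about 12 N bearing; lever still open. Releasing and rising.

Call:
servo_tool(rows=[{"dp":[0,0,-0.015],"twist":[0,0,0]},{"dp":[0,0,-0.015],"twist":[0,0,0]},{"dp":[0,0,-0.015],"twist":[0,0,0]},{"dp":[0,0,-0.015],"twist":[0,0,0]},{"dp":[0,0,-0.015],"twist":[0,0,0]},{"dp":[0,0,-0.015],"twist":[0,0,0]},{"dp":[0,0,-0.015],"twist":[0,0,0]},{"dp":[0,0,-0.015],"twist":[0,0,0]}], claw=60, newtons=20)

```text
t: 11.62
tool_pos: [0.5191, -0.2181, 0.0504]
orientation: [3.137, -0.122, -0.003]
force: [-0.2, -0.6, -0.6]
grip_width: 0.0602
```

Call:
servo_tool(rows=[{"dp":[0,0,-0.1],"twist":[0,0,0]},{"dp":[0,0,-0.25],"twist":[0,0,0]},{"dp":[0,0,-0.4],"twist":[0,0,0]},{"dp":[0,0,-0.6],"twist":[0,0,0]},{"dp":[0,0,-0.8],"twist":[0,0,0]},{"dp":[0,0,-1],"twist":[0,0,0]}])

```text
t: 12.12
tool_pos: [0.5198, -0.2182, 0.1333]
orientation: [3.136, -0.122, 0.001]
force: [-0.8, -0.7, 0.6]
grip_width: 0.06
```

Call:
servo_tool(rows=[{"dp":[0,0,-0.25],"twist":[0,0,0]},{"dp":[0,0,-0.5],"twist":[0,0,0]},{"dp":[0,0,-0.75],"twist":[0,0,0]},{"dp":[0,0,-1],"twist":[0,0,0]}])

```text
t: 12.45
tool_pos: [0.5197, -0.218, 0.2138]
orientation: [3.136, -0.122, 0.001]
force: [0.6, -0.9, 1.5]
grip_width: 0.0599
```

Run:
```python
from h import *
s=get_state();print(s["force"],s["tool_pos"],s["joints"]);rel(cr([-.16,.085,.23]),RP,s)
a=capture("top")
cv2.imwrite("pics/p5.png",cv2.resize(a[160:270,370:490],None,fx=5,fy=5,interpolation=2))
for y in(.098,-.098): print(proj(cr([0,y,.07])))
for th in(-.5,0): print(proj(cr([-.036+.114*np.sin(th),.085,.088+.114*np.cos(th)])))
```

```text
[ 0.63595363 -0.9483195   1.51456835] [ 0.5196976  -0.21796032  0.21377532] [-0.49626135  0.11998205  1.36955407 -0.00252655  1.6498447  -0.41892574]
dp [-2.004 -1.059 -0.208] twist [ 0.001  -0.0003  0.0001] |d|mm [-160.3  -84.7  -16.7] deg [ 0.2 -0.1  0. ] t 12.45
[[395.23521409 213.08557669]]
[[472.93922906 222.64375561]]
[[407.4009609  242.66383658]]
[[410.55018738 217.0613268 ]]
```

View pics/p5.png

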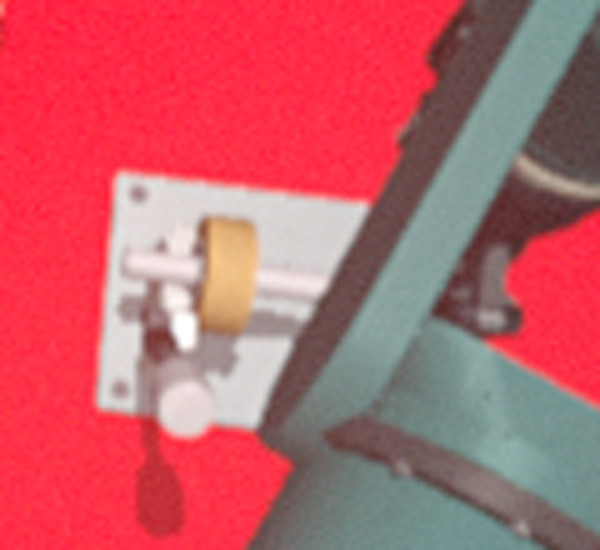

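Spindle seated: rod end seen at (395,212.4) against (395.2,213.1) predicted; lever tip at (407.4,241.6) as predicted for the open angle. Next is the lever push with shut fingers from its -x side.

Call:
servo_tool(rows=[{"dp":[-0.1,0,-0.2],"twist":[0,0,0]},{"dp":[-0.3,-0.05,-0.4],"twist":[0,0,0]},{"dp":[-0.5,-0.1,-0.55],"twist":[0,0,0]},{"dp":[-0.75,-0.2,-0.55],"twist":[0,0,0]},{"dp":[-1,-0.3,-0.55],"twist":[0,0,0]}], claw=0)

```text
t: 12.92
tool_pos: [0.4415, -0.1877, 0.2572]
orientation: [3.135, -0.122, 0.004]
force: [-0.1, -0.4, -0.0]
grip_width: 0.0005
```

Call:
servo_tool(rows=[{"dp":[-0.25,-0.2,0],"twist":[0,0,0]},{"dp":[-0.5,-0.4,0],"twist":[0,0,0]},{"dp":[-0.75,-0.6,0],"twist":[0,0,0]},{"dp":[-1,-0.76,0],"twist":[0,0,0]},{"dp":[-1,-0.76,0],"twist":[0,0,0]},{"dp":[-1,-0.76,0],"twist":[0,0,0]}])

```text
t: 13.42
tool_pos: [0.3664, -0.1205, 0.2563]
orientation: [3.136, -0.121, 0.003]
force: [0.6, -0.8, 0.0]
grip_width: -0.0003
```

Run:
```python
from h import *
s=get_state();print(s["force"],s["tool_pos"],s["joints"],s["grip_width"]);rel(cr([-.15,.085,.16]),RP,s)
```

```text
[ 0.61134807 -0.77573965  0.02145085] [ 0.36643963 -0.12051612  0.25627861] [-0.46282723 -0.29201245  1.66696461 -0.00260105  1.76321411 -0.38647855] -0.0002668247798908238
dp [0.122 0.002 1.204] twist [ 0.0012 -0.0007  0.0003] |d|mm [ 9.8  0.2 96.3] deg [ 0.2 -0.1  0.1] t 13.42
```

Call:
servo_tool(rows=[{"dp":[0,0,0.2],"twist":[0,0,0]},{"dp":[0,0,0.45],"twist":[0,0,0]},{"dp":[0,0,0.7],"twist":[0,0,0]},{"dp":[0,0,1],"twist":[0,0,0]}])

```text
t: 13.75
tool_pos: [0.3679, -0.122, 0.1753]
orientation: [3.136, -0.122, 0.002]
force: [0.4, 0.2, -0.4]
grip_width: 0.0001
```

Call:
servo_tool(rows=[{"dp":[0,0,0.1],"twist":[0,0,0]},{"dp":[0,0,0.2],"twist":[0,0,0]},{"dp":[0.1,0,0.2],"twist":[0,0,0]},{"dp":[0.25,0,0.2],"twist":[0,0,0]},{"dp":[0.4,0,0.2],"twist":[0,0,0]},{"dp":[0.5,0,0.2],"twist":[0,0,0]},{"dp":[0.6,0,0.2],"twist":[0,0,0]},{"dp":[0.6,0,0.2],"twist":[0,0,0]}])

```text
t: 14.42
tool_pos: [0.416, -0.1252, 0.1595]
orientation: [3.137, -0.121, -0.0]
force: [-0.3, -0.6, -1.1]
grip_width: 0.0
```

Run:
```python
from h import *
s=get_state();print(s["force"],s["tool_pos"]);rel(cr([-.05,.085,.16]),RP,s)
a=capture("top")
cv2.imwrite("pics/p6.png",cv2.resize(a[160:280,360:480],None,fx=5,fy=5,interpolation=2))
```

```text
[-0.34711249 -0.56659533 -1.13384977] [ 0.41597011 -0.12517985  0.15952055]
dp [ 0.753 -0.003 -0.006] twist [0.0008 0.0001 0.0002] |d|mm [60.3 -0.3 -0.5] deg [0.2 0.  0. ] t 14.42
```

View pics/p6.png

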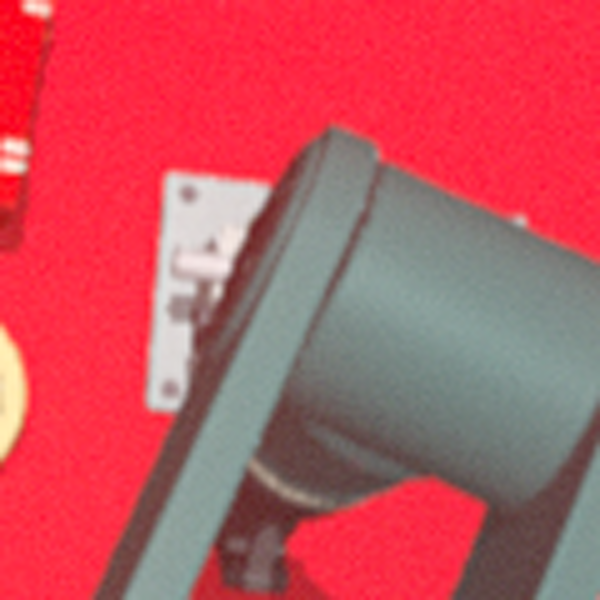

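The arm hides the lever; fingers (crop about (255,555)) are at the -x side, tool at x = -0.11 in the cradle. Pushing.

Call:
servo_tool(rows=[{"dp":[0.08,0,0],"twist":[0,0,0]},{"dp":[0.16,0,0],"twist":[0,0,0]},{"dp":[0.24,0,0],"twist":[0,0,0]},{"dp":[0.32,0,0],"twist":[0,0,0]},{"dp":[0.4,0,0],"twist":[0,0,0]},{"dp":[0.4,0,0],"twist":[0,0,0]}])

```text
t: 14.97
tool_pos: [0.4488, -0.1275, 0.161]
orientation: [3.136, -0.121, 0.006]
force: [-1.4, 1.2, 6.9]
grip_width: -0.0004
```

Call:
servo_tool(rows=[{"dp":[0.08,0,0],"twist":[0,0,0]},{"dp":[0.16,0,0],"twist":[0,0,0]},{"dp":[0.24,0,0],"twist":[0,0,0]},{"dp":[0.32,0,0],"twist":[0,0,0]},{"dp":[0.4,0,0],"twist":[0,0,0]},{"dp":[0.48,0,0],"twist":[0,0,0]},{"dp":[0.48,0,0],"twist":[0,0,0]}])

```text
t: 15.55
tool_pos: [0.4858, -0.1302, 0.1582]
orientation: [3.137, -0.121, -0.001]
force: [0.0, 0.0, 0.4]
grip_width: 0.0002
```

Call:
servo_tool(rows=[{"dp":[-0.1,0,0],"twist":[0,0,0]},{"dp":[-0.3,0,0],"twist":[0,0,0]},{"dp":[-0.5,0,-0.2],"twist":[0,0,0]},{"dp":[-0.75,0,-0.5],"twist":[0,0,0]},{"dp":[-1,0,-0.8],"twist":[0,0,0]},{"dp":[-1,0,-1],"twist":[0,0,0]}])

```text
t: 16.05
tool_pos: [0.4019, -0.1234, 0.2403]
orientation: [3.137, -0.123, -0.003]
force: [1.8, -1.5, 0.4]
grip_width: 0.0001
```

Call:
servo_tool(rows=[{"dp":[-0.2,-0.25,-0.1],"twist":[0,0,0]},{"dp":[-0.4,-0.5,-0.2],"twist":[0,0,0]},{"dp":[-0.5,-0.75,-0.3],"twist":[0,0,0]},{"dp":[-0.5,-1,-0.3],"twist":[0,0,0]},{"dp":[-0.5,-1,-0.3],"twist":[0,0,0]}])

```text
t: 16.47
tool_pos: [0.3702, -0.0385, 0.2627]
orientation: [3.139, -0.116, -0.001]
force: [0.4, 0.1, -0.3]
grip_width: 0.0
```

Run:
```python
from h import *
s=get_state();print(s["force"],s["tool_pos"])
a=capture("top")
cv2.imwrite("pics/p7.png",cv2.resize(a[160:280,360:480],None,fx=5,fy=5,interpolation=2))
for y in(.098,-.098): print(proj(cr([0,y,.07])))
for th in(-.5,1.57,1.72): print(th,proj(cr([-.036+.114*np.sin(th),.085,.088+.114*np.cos(th)])))
```

```text
[ 0.36250109  0.11380469 -0.31845511] [ 0.37022489 -0.03853494  0.26273727]
[[395.23521409 213.08557669]]
[[472.93922906 222.64375561]]
-0.5 [[407.4009609  242.66383658]]
1.57 [[404.10914212 182.29674447]]
1.72 [[402.75431172 184.65520852]]
```

View pics/p7.png

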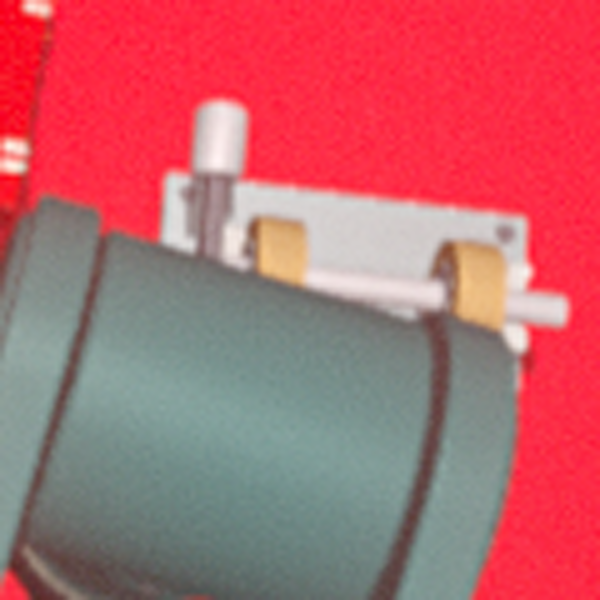

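The lever is down: tip at about (404,180.6) against (404.1,182.3) predicted for 1.57 rad. The far rod end is at (473.6,222.4) against (472.9,222.6) predicted. The robot is clear and the force near zero.

```bash
python3 -c "
from bench import *
print(get_state()['force']); print(sign_off())"
```

```text
[ 0.4102336  -0.04582524 -1.84387114]
the job is handed in; nothing more can be done
None
```

I moved the spindle from the sloping rack to the cradle and laid it level in both saddles, with the rolls between the cheeks. I then pushed the cam lever over centre with shut fingers, let it drop onto the rod end, and backed the arm away. The job was handed in at about 16.5 s of the 51 s allowed.

- **Spindle:** in the last picture the far rod end was within about 1 px of where a seated rod should appear. The lever-side end matched to under 1 px before the flip; it is hidden under the lever now.
- **Lever:** the tip is within 2 px of its predicted place at 1.57 rad. I did not measure the clamp force.
- **Bystanders:** the parts of the red box and masking roll in the last picture looked undisturbed, but I did not measure them.
- **Robot:** it was standing clear at about z = 0.26 m. The final wrist force was under 2 N, which is more than most of the free-air readings (about 1 N) but with nothing near the gripper.

No check failed or disagreed.

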